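# Dispose of a used dish in the lever-lid waste bin

### The job

Dispose of the used culture dish that lies on the waste bin's loading shelf, without picking anything up: press the paddle of the bin's long lever down until the spring catch hooks over the lever and holds the heavy lid up by itself, then push the dish with a fingertip along the loading shelf until it drops into the bin. Finally press the catch's thumb plate down, so that the lever is freed and the lid falls shut. Do not touch the lid, do not lift the dish, and leave the other things on the worktop where they are.

Things in the scene. Friction and masses are not known exactly. Their poses are not given: they have to be found in the camera images.
- waste_bin: White thick-walled bench waste bin, fixed, on a steel base plate (262 x 172 mm). Origin on the worktop; x points from the loading shelf to the hinge at the back (away from the robot, turned by up to 15 degrees), y to its left, z up. Sizes below are in this frame, mm. Well inside: x -34 to 80, y -46 to 46, floor at z 14, rim at z 95.
- shelf_top (a point): Centre of the steel loading shelf in front of the well, level with its rim (bin's frame x -101, y 0, z 95). The shelf spans x -160 to -42 and is open at its front end; the dish runs between two guide rails, inner faces at y -36.5 and 36.5, tops at z 104.
- paddle_top (a point): Centre of the top of the ribbed black paddle (44 x 28 mm) at the front end of the dark steel lever, 165 mm from its pivot (x 16, y -92, z 70), in the bin's frame at about x -132, y -92, z 144 mm when up; it swings down about 70 mm, to x -149, z 74 mm, when the catch engages. Pressing it takes up to 13 N, at 40 mm/s up to 22 N. It moves with the lever.
- press_lever (a joint): Angle of the lever, rad: 0 at rest with the paddle up, growing as the paddle goes down. The catch snaps over the bar at about 0.44; the stop is at 0.50 (10 mm lower at the paddle). Let go before the catch engages, the lid's weight brings it back to 0.
- bin_lid (a joint): Angle of the heavy lid (0.7 to 0.9 kg, 134 x 110 x 16 mm), rad: 0 shut, about 1.2 (70 degrees) when the catch holds the lever. Shut it covers x -46 to 88 with its top at z 115; hinge along y at x 94, z 104. The lever's roller pushes up a crank on the lid's right side; the lid falls shut within a second when the lever is freed.
- catch (a joint): Angle of the spring catch, rad: 0 at rest, growing as its thumb plate goes down and its hook swings out to the right; at about 0.14 it lets go of the lever, stop at 0.22. The lever pushes the hook aside on its way down. The hook stands just right of the lever at x -95, y -103, its tip at z 88 mm.
- thumb_plate (a point): Centre of the top of the small ribbed steel thumb plate (28 x 28 mm) of the catch, on an arm to the right of the lever, in the bin's frame at x -95, y -165, z 25 mm. Pressed down it travels about 11 mm to let go of the lever, 16 mm to its stop (2 to 8 N); it springs back.
- dish_center (a point): Centre of the used dish: flat round lidded culture dish, 63 mm across, 16 mm high (this point is 8 mm above its underside), 16 g, loose, lying on the loading shelf between the guide rails. It slides freely and tips into the well once its centre has passed the rim's inner edge.
- bin_mouth (a point): Centre of the mouth of the well, at rim height (bin's frame x 23, y 0, z 95 mm).
- clean_dish: Bystander, leave alone: clear lidded culture dish, 63 mm across, 16 mm high, standing on the worktop left of the bin. Origin under its centre.
- timer: Bystander, leave alone: small white lab timer, 62 x 68 x 19 mm, on the worktop left of the bin. Origin under its centre.
- slide_box: Bystander, leave alone: beige microscope-slide box, 75 x 98 x 35 mm, left of the bin. Origin under its centre.
- beaker: Bystander, leave alone: empty clear beaker, 60 mm across, 62 mm high, right of the bin. Origin under its centre.
- dropper_bottle: Bystander, leave alone: small amber dropper bottle, 29 mm across, 93 mm high. Origin under its centre.
- small_bottle: Bystander, leave alone: small clear bottle with a black cap, 47 mm across, 102 mm high. Origin under its centre.
- tape: Bystander, leave alone: roll of adhesive tape lying flat, 68 mm across, 19 mm high. Origin under its centre.
There are look-alikes about, which are no part of the job. Leave any blue, pink or turquoise look-alike of the part that bears dish_center alone.

How it is judged:
By the outcome, as a careful person would: the job done as asked, in the order asked, and still so for the second after the job is handed in, with the robot touching nothing.
It also fails if it takes over 54 s, if anything falls off the work surface, if the arm or the gripper's body presses on something with over 40 N, if the wrist force passes 120 N, or if a joint passes its speed limit or range.

### The arm

A 6-joint arm with a two-finger parallel gripper is mounted at the origin on a cart in front of the work surface, level with it; the furniture and walls round the work are solid. World frame = base frame: x ahead of the robot, y to its left, z up, the work surface at z = 0. Lengths are in mm, angles in rad, forces in N, time in s.
With the tool pointing down it reaches from about 375 to 925 mm from the base axis. Payload 5.7 kg.
Tool frame: the origin (TCP) lies on the mounting face of the last link; the fingertips stand 173 mm ahead of it and the grasp point (between the pads) lies 155 mm ahead of it; z points along the fingers, y is the line along which they close (so a half turn about z gives the same grasp; the last joint's range is limited). The gripper opens to 85 mm and grips with 20 to 120 N. Pads are 22 mm wide; open, the fingers measure 114 mm over their backs; the gripper's body (76 mm by 85 mm) begins 54 mm behind the grasp point. The pads swing forward as they close: fully open they stand 13 mm farther back than shut.
Start: joints at [1.235, 0.359, 1.51, -0, 1.272, -0.115], TCP at [131.407, 585.421, 404.667] pointing down, gripper open.
Joint ranges: [-2.97, 2.97], [-1.01, 2.36], [0.21, 2.38], [-0.96, 4.11], [0.2, 2.71], [-2.98, 2.98]. Speed limits (rad/s): [2.39, 2.39, 3.14, 3.14, 3.14, 3.14].

### API

Orientations are given as a 3x3 rotation matrix whose columns are the frame's x, y, z axes.
In Python, from cell import ctrl gives the robot as it stands.
- The arm moves only by the shell command python3 -m inch 'ROWS' [FORCE]. ROWS is a JSON object of lists of equal length, an entry for each row: "xyz": the shift along the tool's x, y, z in cm, a list of three; "rotation": the turn, a rotation vector about the tool's x, y, z in degrees, a list of three; "fingers": the opening, from 0 (shut) to 1 (fully open). In form: {"xyz": [[tx, ty, tz], ...], "rotation": [[ax, ay, az], ...], "fingers": [fingers, ...]}. A call has 1 to 8 rows; each row is the pose to reach, as a shift and turn from the pose commanded when the call began, along the tool's axes at that moment; what a row does not reach only later rows make up. A row lasts 1/10 s, in which the tool goes at most 50 mm and 8.59 degrees, less where a joint would pass 70% of its speed; a pose out of reach is approached as far as the arm can. A call with a gripper value outside its range is refused whole. The fingers move at their own pace and stop on an object; FORCE is the grip in N (left out, the last holds). Time passes only in rows, so rows that repeat a pose let the fingers close. It gives the time, the measured TCP pose, the force, the opening and the grip force at its end, in the units of the state.
- ctrl.get_obs(): the state, without advancing time (a new reading comes with each control period).
- ctrl.capture(name): name is "scene" or "top"; returns (picture, depth): 420x560x3 uint8, red, green, blue; 420x560 float32, mm along the optical axis (not along the pixel's ray), 0 where there is no reading.
- ctrl.get_calibration(name): a dict with "vfov" (degrees; the focal length in pixels is half the picture's height over the tangent of half this angle, whatever the lens; pixels are square), "cx", "cy" (the principal point, pixels), "D" ([k1, k2, p1, p2, k3] as OpenCV has them; the pictures are not rectified), "camera_from_world" (4x4, takes a point from world to camera coordinates). Camera axes: x right, y down, z forward; pixel columns grow to the right and rows downward; lengths in mm; the calibration is good to about 2 mm. A picture is of the moment at which its call begins. get_calibration takes no time and is no camera call.
- ctrl.close_job(): hands the job in; it is judged then, once.
The state is a dict: "time": time; "qpos": joint angles; "qvel": joint speeds; "effort": joint torques, N m; "position": TCP position; "ee_rot": TCP orientation; "force": force on the tool from outside, world axes, zero at the start; "ft_torque": the same for the moment, N m; "width": finger opening in mm; "grip_force": force on a finger pad.
Only numpy, scipy, OpenCV 4.12 (cv2) and the standard library are available. Lean on these libraries where they do the work, as an engineer would, in place of code of your own. Each camera call takes 0.05 s, during which the arm holds its last target. There are 200 camera calls.

## Working session

There is one attempt and no reset: what is moved stays moved. The work goes in short steps, Python scripts to look and compute and a shell command to move; the robot and the scene stay as the last step left them, time stands still between calls to the robot, and variables do not carry over. Pictures are saved under pics/ and viewed, at most 12 in all, crops included, and the job is handed in when it is done.

```bash
ls; mkdir -p pics; python3 - <<'E'
from cell import ctrl
import cv2,numpy as np
for n in("scene","top"):
    p,d=ctrl.capture(n); cv2.imwrite(f"pics/{n}0.png",p[:,:,::-1]); np.savez(f"pics/{n}0.npz",p=p,d=d)
    c=ctrl.get_calibration(n); print(n,c['vfov'],c['cx'],c['cy'],c['D'],np.round(c['camera_from_world'],3).tolist(),(d>0).mean())
o=ctrl.get_obs();print({k:np.round(v,3).tolist() for k,v in o.items()})
E
```

```text
pics
scene 51.54515741249594 276.5531965608619 206.06799522293576 [-0.09630909  0.          0.          0.          0.        ] [[-0.878, -0.479, -0.018, 501.709], [-0.222, 0.439, -0.871, 208.933], [0.425, -0.76, -0.491, 1048.2], [0.0, 0.0, 0.0, 1.0]] 0.9959438775510204
top 44.020376815787145 274.5112656231771 205.73184408418456 [0.0384703 0.        0.        0.        0.       ] [[-0.025, -1.0, 0.003, 32.479], [-0.979, 0.024, -0.202, 590.054], [0.202, -0.008, -0.979, 1290.477], [0.0, 0.0, 0.0, 1.0]] 0.9961734693877551
{'time': 0.1, 'qpos': [1.235, 0.359, 1.511, 0.0, 1.273, -0.115], 'qvel': [0.003, -0.0, -0.003, 0.001, -0.001, 0.001], 'effort': [0.001, -52.865, -27.935, 0.0, 0.005, -0.0], 'position': [131.291, 585.135, 403.936], 'ee_rot': [[-0.976, 0.219, -0.001], [0.219, 0.976, -0.002], [0.0, -0.002, -1.0]], 'force': [0.732, -0.298, 0.043], 'ft_torque': [0.04, -0.003, -0.013], 'grip_force': 0.0, 'width': 85.698}
```

View pics/scene0.png

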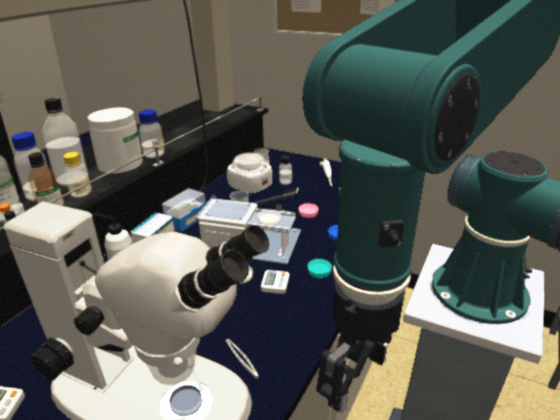

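View pics/top0.png

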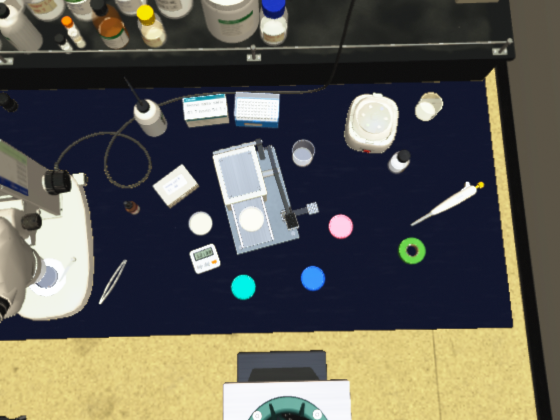

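The top view shows the bin around (255,195), with the lid at (240,175). Candidates for the used dish:
- White dish on the shelf between the rails at (251,219). This one fits the description.
- Clean dish on the worktop at (201,223).
- Pink (341,226), blue (313,278) and turquoise (243,287) look-alikes.

The paddle is near (290,218) and the thumb plate near (312,209). I'll check the choice in a close crop and measure.

```bash
cat > h.py <<'E'
import numpy as np,cv2
from cell import ctrl
def K(n):
    c=ctrl.get_calibration(n); f=210/np.tan(np.radians(c['vfov'])/2)
    return np.array([[f,0,c['cx']],[0,f,c['cy']],[0,0,1.]]),np.array(c['D'],float),np.array(c['camera_from_world'])
def rays(n,uv):
    k,D,T=K(n); q=cv2.undistortPoints(np.array(uv,float).reshape(-1,1,2),k,D)[:,0]
    return np.c_[q,np.ones(len(q))],T
def onplane(n,uv,z):
    r,T=rays(n,uv); R=T[:3,:3]; o=-R.T@T[:3,3]; d=r@R
    return o+d*((z-o[2])/d[:,2])[:,None]
def cloud(n,d):
    v,u=np.mgrid[:420,:560]; r,T=rays(n,np.c_[u.ravel(),v.ravel()]); 
    return ((r*d.reshape(-1,1)-T[:3,3])@T[:3,:3]).reshape(420,560,3)
def proj(n,P):
    k,D,T=K(n); return cv2.projectPoints(np.array(P,float).reshape(-1,1,3),cv2.Rodrigues(T[:3,:3])[0],T[:3,3],k,D)[0][:,0]
E
python3 - <<'E'
from h import *
a=np.load('pics/top0.npz'); p,d=a['p'],a['d']; W=cloud('top',d)
cv2.imwrite('pics/crop1.png',cv2.resize(p[130:262,195:335,::-1],None,fx=5,fy=4.5*1.0,interpolation=cv2.INTER_CUBIC))
reg=np.zeros((420,560),bool); reg[135:258,205:322]=1
# shelf+rails height band, plate band
for lo,hi in((2,12),(90,100),(100,108),(108,122),(135,155),(20,32)):
    m=reg&(W[...,2]>lo)&(W[...,2]<hi)
    n,l,st,c=cv2.connectedComponentsWithStats(m.astype(np.uint8))
    for i in range(1,n):
        if st[i,4]>25:
            q=W[l==i]; (cx,cy),(w,h),ang=cv2.minAreaRect(q[:,:2].astype(np.float32)); print((lo,hi),st[i,4],c[i].round(),'rect',round(cx),round(cy),round(w),round(h),round(ang,1),'z',np.median(q[:,2]).round(1))
E
```

```text
(2, 12) 35 [213. 137.] rect 800 182 36 15 88.7 z 3.8
(2, 12) 68 [240. 139.] rect 791 105 53 30 88.6 z 3.3
(2, 12) 632 [286. 167.] rect 717 -25 212 92 20.5 z 4.3
(2, 12) 108 [315. 148.] rect 759 -96 90 31 10.4 z 3.7
(2, 12) 146 [210. 158.] rect 742 189 34 97 85.2 z 3.5
(2, 12) 128 [302. 153.] rect 749 -64 42 42 32.8 z 5.0
(2, 12) 153 [264. 161.] rect 734 44 65 31 13.4 z 8.8
(2, 12) 34 [297. 165.] rect 713 -46 44 17 56.6 z 4.9
(2, 12) 115 [313. 172.] rect 692 -89 44 56 63.0 z 3.8
(2, 12) 2390 [265. 226.] rect 576 51 315 226 88.7 z 6.0
(2, 12) 78 [316. 192.] rect 641 -96 66 29 27.8 z 3.7
(2, 12) 54 [309. 197.] rect 624 -78 25 39 89.8 z 4.1
(2, 12) 39 [299. 204.] rect 605 -48 22 28 13.0 z 3.6
(2, 12) 57 [212. 207.] rect 604 187 31 34 32.9 z 3.3
(90, 100) 29 [260. 150.] rect 734 53 21 13 33.7 z 94.7
(90, 100) 31 [279. 185.] rect 641 5 33 10 14.1 z 95.6
(90, 100) 747 [252. 224.] rect 544 78 116 79 13.5 z 96.0
(100, 108) 26 [282. 193.] rect 615 -1 22 10 10.6 z 103.8
(100, 108) 79 [266. 217.] rect 553 40 114 8 12.9 z 104.3
(100, 108) 43 [239. 234.] rect 513 107 62 7 13.4 z 104.7
(108, 122) 2363 [239. 173.] rect 672 96 150 131 13.8 z 115.0
(108, 122) 46 [284. 201.] rect 592 -7 35 10 13.3 z 113.9
(108, 122) 458 [251. 218.] rect 550 78 60 61 89.1 z 112.2
(135, 155) 175 [291. 221.] rect 535 -20 40 27 13.7 z 146.7
(20, 32) 28 [300. 162.] rect 720 -55 51 17 72.5 z 28.3
(20, 32) 177 [307. 209.] rect 585 -64 28 66 14.5 z 25.0
(20, 32) 56 [210. 252.] rect 479 192 30 30 20.5 z 21.7
```

View pics/crop1.png

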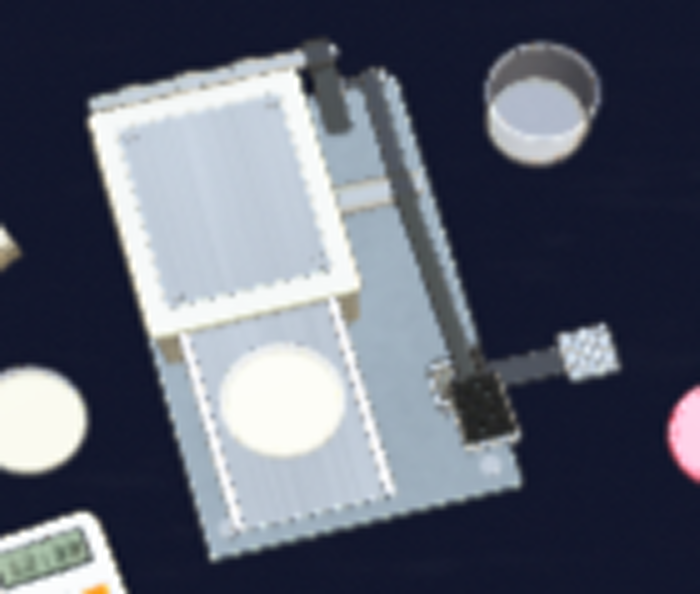

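The crop confirms it: a white dish between the rails in front of the lid, centred near crop (283,400), i.e. image (251,219). The black paddle is at crop (483,408) and the thumb plate at (588,350). The bin is turned about 13.5°, with its origin at about (642,101). The helper below turns targets in the bin frame into tool shifts.

```bash
cat > to.py <<'E'
# usage: to.py bx by bz [tilt_deg about bin x, leaning gripper to the right]: tip target in bin frame -> tool shift/turn
import sys,numpy as np
from scipy.spatial.transform import Rotation as Ro
from cell import ctrl
O=np.array([642,101.5,0]);B=Ro.from_euler('z',13.5,degrees=True).as_matrix()
o=ctrl.get_obs();p=np.array(o['position']);R=np.array(o['ee_rot'])
tip=B.T@(p+173*R[:,2]-O); print('t',round(o['time'],2),'tip in bin',tip.round(1),'F',np.round(o['force'],1),'w',round(o['width'],1))
b=list(map(float,sys.argv[1:]))
if len(b)>=3:
    G=B@Ro.from_euler('x',b[3] if len(b)>3 else 0,degrees=True).as_matrix()@np.diag([-1,1,-1])
    t=O+B@np.array(b[:3])-173*G[:,2]
    print('shift cm',(R.T@(t-p)/10).round(2),'turn',Ro.from_matrix(R.T@G).as_rotvec(degrees=True).round(1),'tcp',t.round())
E
python3 to.py -132 -92 175
python3 - <<'E'
from cell import ctrl;import numpy as np
o=ctrl.get_obs();print((np.array(o['ee_rot']).T@(np.array([220,390,400])-o['position'])/10).round(2))
E
```

```text
t 0.1 tip in bin [-383.9  589.3  230.9] F [ 0.7 -0.3  0. ] w 85.7
shift cm [-52.63 -50.07   5.67] turn [ -0.1  -0.  -26.1] tcp [535. -19. 348.]
[-12.93 -17.1    0.42]
```

```bash
python3 -m inch '{"xyz":[[-1,-1.5,0],[-4,-5,0],[-7,-9,0],[-10,-13,0],[-13,-17,0],[-16.5,-20,0],[-20,-23,0],[-23.5,-26,0]],"rotation":[[0,0,-2],[0,0,-6],[0,0,-11],[0,0,-16],[0,0,-20],[0,0,-23],[0,0,-26],[0,0,-26]],"fingers":[0,0,0,0,0,0,0,0]}' 20; python3 to.py -132 -92 175
```

```text
time: 0.9
position: [304.2, 278.6, 404.7]
ee_rot: [[-0.973, -0.233, 0.0], [-0.233, 0.973, -0.0], [-0.0, -0.0, -1.0]]
force: [0.7, -0.4, 0.5]
width: 0.5
grip_force: 0.0
t 0.9 tip in bin [-287.1  251.   231.7] F [ 0.7 -0.4  0.5] w 0.5
shift cm [-15.54 -34.29   5.67] turn [-0.  0. -0.] tcp [535. -19. 348.]
```

```bash
python3 -m inch '{"xyz":[[-2,-4.5,0],[-4,-9,0],[-6,-13.5,0],[-8,-18,1],[-10,-22.5,2],[-12,-27,3],[-14,-31,4],[-15.5,-34.3,4.5]],"rotation":[[0,0,0],[0,0,0],[0,0,0],[0,0,0],[0,0,0],[0,0,0],[0,0,0],[0,0,0]],"fingers":[0,0,0,0,0,0,0,0]}'; python3 -m inch '{"xyz":[[0,0,0],[0,0,0]],"rotation":[[0,0,0],[0,0,0]],"fingers":[0,0]}'; python3 to.py -132 -92 144
python3 - <<'E'
from h import *
p,d=ctrl.capture('top');cv2.imwrite('pics/crop2.png',cv2.resize(p[130:270,190:340,::-1],None,fx=4,fy=4))
E
```

```text
time: 1.7
position: [534.9, -20.1, 358.5]
ee_rot: [[-0.973, -0.23, -0.001], [-0.23, 0.973, -0.0], [0.001, 0.0, -1.0]]
force: [0.2, -0.1, -0.1]
width: -0.0
grip_force: 0.0
time: 1.9
position: [533.6, -18.2, 359.0]
ee_rot: [[-0.973, -0.229, -0.002], [-0.229, 0.973, 0.001], [0.002, 0.001, -1.0]]
force: [-0.8, 0.5, -0.2]
width: -0.1
grip_force: 0.0
t 1.9 tip in bin [-133.6  -90.9  186. ] F [-0.8  0.5 -0.2] w -0.1
shift cm [-0.14 -0.1   4.2 ] turn [ 0.1 -0.1 -0.3] tcp [535. -19. 317.]
```

View pics/crop2.png

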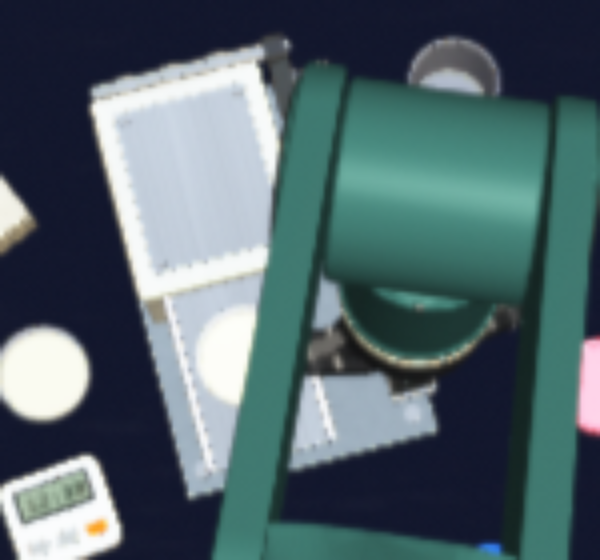

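The view from above shows the gripper over the paddle and everything else undisturbed. Pressing along the lever's arc now.

```bash
python3 -m inch '{"xyz":[[-0.1,-0.1,1.5],[-0.1,-0.1,3],[-0.1,-0.1,3.9],[-0.1,-0.1,4.3],[0,-0.1,4.7],[0.1,-0.1,5.1],[0.25,-0.1,5.5],[0.4,-0.1,5.9]],"rotation":[[0,0,0],[0,0,0],[0,0,0],[0,0,0],[0,0,0],[0,0,0],[0,0,0],[0,0,0]],"fingers":[0,0,0,0,0,0,0,0]}'|grep force; python3 to.py -144 -92 110
```

```text
force: [-4.9, 1.1, 15.3]
grip_force: 6.7
t 2.75 tip in bin [-137.8  -90.5  129.3] F [-4.9  1.1 15.3] w -0.2
shift cm [ 0.63 -0.15  1.93] turn [-0.  -0.  -0.1] tcp [523. -22. 283.]
```

```bash
python3 -m inch '{"xyz":[[0.15,0,0.4],[0.3,-0.05,0.8],[0.4,-0.1,1.2],[0.5,-0.1,1.6],[0.65,-0.1,2.0],[0.75,-0.1,2.4],[0.8,-0.1,2.8],[0.9,-0.1,3.2]],"rotation":[[0,0,0],[0,0,0],[0,0,0],[0,0,0],[0,0,0],[0,0,0],[0,0,0],[0,0,0]],"fingers":[0,0,0,0,0,0,0,0]}'|grep force; python3 to.py -149 -92 74
```

```text
force: [-2.5, 3.5, 10.8]
grip_force: 5.2
t 3.55 tip in bin [-146.4  -90.8   96.9] F [-2.5  3.5 10.8] w 0.2
shift cm [ 0.25 -0.1   2.29] turn [ 0.1  0.  -0.1] tcp [519. -23. 247.]
```

```bash
python3 -m inch '{"xyz":[[0.1,0,0.4],[0.15,0,0.8],[0.2,0,1.2],[0.25,0,1.6],[0.25,0,2.0],[0.25,0,2.35],[0.25,0,2.65],[0.25,0,2.65]],"rotation":[[0,0,0],[0,0,0],[0,0,0],[0,0,0],[0,0,0],[0,0,0],[0,0,0],[0,0,0]],"fingers":[0,0,0,0,0,0,0,0]}'|grep force; python3 to.py -149 -92 67
python3 - <<'E'
from h import *
p,d=ctrl.capture('scene');cv2.imwrite('pics/crop3.png',cv2.resize(p[160:290,160:360,::-1],None,fx=4,fy=4))
E
```

```text
force: [-1.1, 1.4, 1.5]
grip_force: 0.6
t 4.35 tip in bin [-148.9  -92.6   68.7] F [-1.1  1.4  1.5] w -0.2
shift cm [0.03 0.06 0.17] turn [-0.  -0.  -0.1] tcp [519. -23. 240.]
```

View pics/crop3.png

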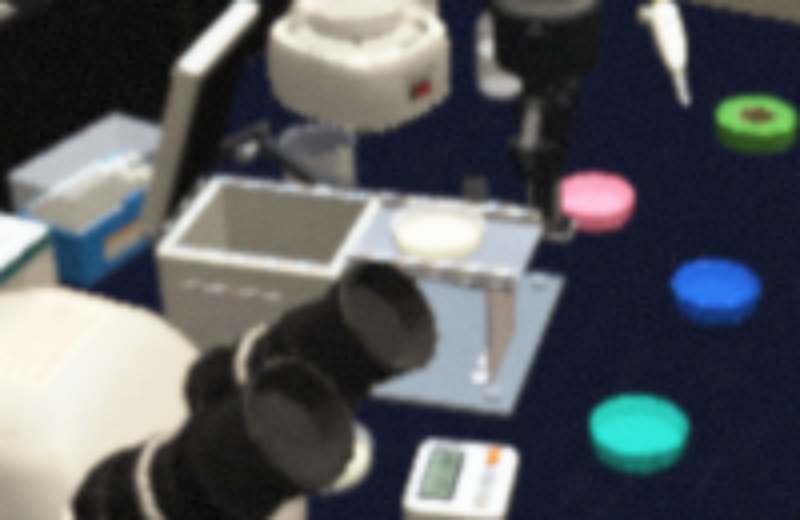

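The lid is up (crop (200,100)) and the well is open. The fingertip is 5 mm below the catch height. Lifting off slowly will show whether the catch holds.

```bash
python3 -m inch '{"xyz":[[0,0,0.15],[0,0,0.15],[0,0,-0.2],[0,0,-0.5],[0,0,-0.8],[0,0,-1.2],[0,0,-2],[0,0,-3]],"rotation":[[0,0,0],[0,0,0],[0,0,0],[0,0,0],[0,0,0],[0,0,0],[0,0,0],[0,0,0]],"fingers":[0,0,0,0,0,0,0,0]}'|grep force; python3 to.py -155 -1.5 120
python3 - <<'E'
from h import *
p,d=ctrl.capture('scene');cv2.imwrite('pics/crop4.png',cv2.resize(p[160:290,160:360,::-1],None,fx=4,fy=4))
W=cloud('scene',d); m=np.zeros((420,560),bool);m[160:215,195:235]=1;m&=W[...,2]>215;m&=W[...,0]<800;print(W[m].mean(0) if m.any() else 'no lid')
E
```

```text
force: [0.4, -0.5, -0.2]
grip_force: 0.0
t 5.2 tip in bin [-148.7  -92.6   99.8] F [ 0.4 -0.5 -0.2] w -0.1
shift cm [ 0.66  9.11 -2.02] turn [ 0.  -0.  -0.2] tcp [492.  64. 293.]
[655.72016086 156.89217391 247.60960022]
```

View pics/crop4.png

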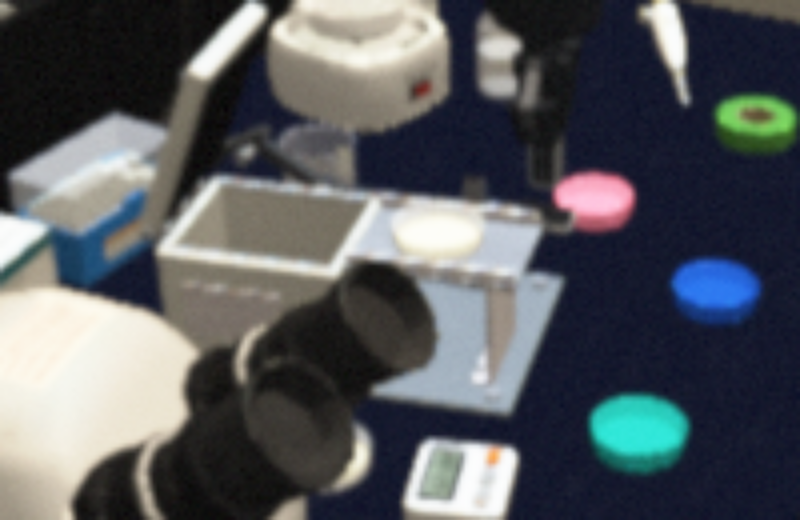

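The catch holds: the lid is up and the paddle is down at crop (560,215) with the gripper clear of it. Next I go behind the dish.

```bash
python3 -m inch '{"xyz":[[0.2,0,-2.5],[0.4,2,-2.5],[0.6,5,-2.5],[0.7,8,-2.5],[0.7,9.1,-2.5],[0.7,9.1,-1.5],[0.7,9.1,-0.5],[0.7,9.1,0]],"rotation":[[0,0,0],[0,0,0],[0,0,0],[0,0,0],[0,0,0],[0,0,0],[0,0,0],[0,0,0]],"fingers":[0,0,0,0,0,0,0,0]}'|grep force; python3 to.py -155 -1 99.5
python3 - <<'E'
from h import *
p,d=ctrl.capture('scene');cv2.imwrite('pics/crop5.png',cv2.resize(p[160:290,160:360,::-1],None,fx=4,fy=4))
E
```

```text
force: [-0.1, -0.2, -0.2]
grip_force: 0.0
t 6.05 tip in bin [-155.8   -2.4   97.9] F [-0.1 -0.2 -0.2] w 0.1
shift cm [-0.05  0.14 -0.16] turn [-0.  -0.1 -0.2] tcp [492.  64. 272.]
```

View pics/crop5.png

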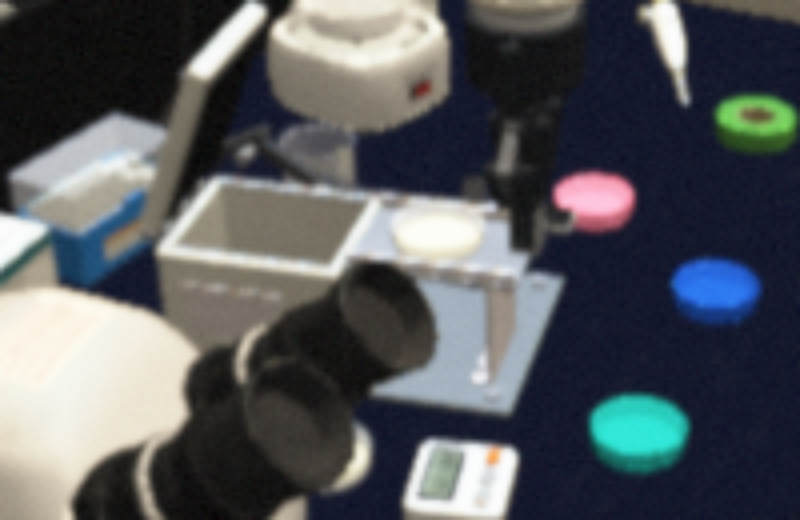

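The fingertip stands behind the dish at crop (525,240), on the shelf's centre line. Pushing.

```bash
python3 -m inch '{"xyz":[[-0.5,0.1,-0.3],[-1.1,0.1,-0.3],[-1.7,0.1,-0.3],[-2.3,0.1,-0.3],[-2.9,0.1,-0.3],[-3.6,0.1,-0.3],[-4.3,0.1,-0.3],[-5,0.1,-0.3]],"rotation":[[0,0,0],[0,0,0],[0,0,0],[0,0,0],[0,0,0],[0,0,0],[0,0,0],[0,0,0]],"fingers":[0,0,0,0,0,0,0,0]}'|grep force; python3 to.py -35 -1.5 100
```

```text
force: [0.0, 0.8, 0.5]
grip_force: 0.1
t 6.9 tip in bin [-104.7   -0.7  102.2] F [0.  0.8 0.5] w 0.2
shift cm [-6.97 -0.06  0.22] turn [-0.   0.  -0.1] tcp [608.  92. 273.]
```

```bash
python3 -m inch '{"xyz":[[-0.8,0,0],[-1.6,0,0],[-2.4,0,0],[-3.2,0,0],[-4,0,0],[-4.8,0,0],[-5.6,0,0],[-6.4,0,0]],"rotation":[[0,0,0],[0,0,0],[0,0,0],[0,0,0],[0,0,0],[0,0,0],[0,0,0],[0,0,0]],"fingers":[0,0,0,0,0,0,0,0]}'|grep force; python3 to.py -35 -1.5 100
python3 - <<'E'
from h import *
p,d=ctrl.capture('scene');cv2.imwrite('pics/crop6.png',cv2.resize(p[160:290,160:360,::-1],None,fx=4,fy=4))
E
```

```text
force: [0.4, -0.1, 0.2]
grip_force: 0.0
t 7.7 tip in bin [-40.6  -0.9 102.2] F [ 0.4 -0.1  0.2] w -0.3
shift cm [-0.56 -0.06  0.22] turn [-0.  -0.  -0.2] tcp [608.  92. 273.]
```

View pics/crop6.png

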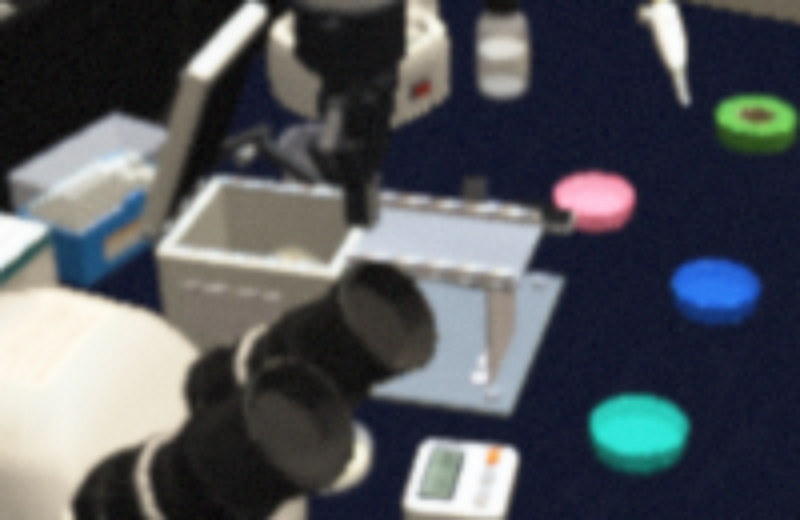

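The shelf is empty and the dish shows inside the well at crop (290,255). Now back off, up and over to the thumb plate, with the gripper leaning outward so it clears the hook.

```bash
python3 -m inch '{"xyz":[[1,0,-0.5],[3,0,-2],[5,0,-4],[5.4,-3,-4.5],[5.4,-7,-4.5],[5.4,-11,-4.5],[5.4,-15,-4.5],[5.4,-17,-4.5]],"rotation":[[0,0,0],[0,0,0],[0,0,0],[0,0,0],[0,0,0],[0,0,0],[0,0,0],[0,0,0]],"fingers":[0,0,0,0,0,0,0,0]}'|grep force; python3 to.py -95 -169 50 12
```

```text
force: [0.9, 0.5, 0.0]
grip_force: 0.0
t 8.55 tip in bin [ -96.9 -173.6  147.7] F [0.9 0.5 0. ] w 0.1
shift cm [-0.2  -3.14 10.16] turn [-12.1   0.   -0.2] tcp [ 597. -120.  219.]
```

```bash
python3 -m inch '{"xyz":[[0,-0.8,0],[-0.1,-2,0],[-0.2,-3.1,1],[-0.2,-3.1,3.5],[-0.2,-3.1,6],[-0.2,-3.1,8.5],[-0.2,-3.1,10],[-0.2,-3.1,10.1]],"rotation":[[-3,0,0],[-8,0,0],[-12,0,0],[-12,0,0],[-12,0,0],[-12,0,0],[-12,0,0],[-12,0,0]],"fingers":[0,0,0,0,0,0,0,0]}'|grep force; python3 to.py -95 -169 25 12; python3 to.py -95 -169 9 12
python3 - <<'E'
from h import *
p,d=ctrl.capture('top');cv2.imwrite('pics/crop7.png',cv2.resize(p[130:270,190:350,::-1],None,fx=4,fy=4))
E
```

```text
force: [-1.0, 0.5, 0.4]
grip_force: 0.0
t 9.35 tip in bin [ -95.8 -164.6   48.5] F [-1.   0.5  0.4] w -0.2
shift cm [-0.04 -0.89  2.2 ] turn [ 0.1 -0.2 -0.2] tcp [ 597. -120.  194.]
t 9.35 tip in bin [ -95.8 -164.6   48.5] F [-1.   0.5  0.4] w -0.2
shift cm [-0.04 -1.22  3.76] turn [ 0.1 -0.2 -0.2] tcp [ 597. -120.  178.]
```

View pics/crop7.png

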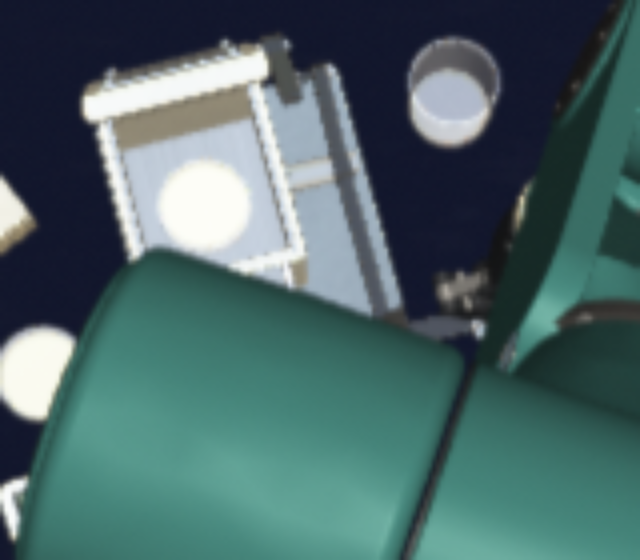

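The well shows the dish lying flat inside at crop (205,205). The fingertip is above the plate near crop (480,325). Pressing the thumb plate.

```bash
python3 -m inch '{"xyz":[[0.1,0.1,0.9],[0.1,0,1.7],[0.1,-0.1,2.1],[0.1,-0.15,2.4],[0.1,-0.2,2.7],[0.1,-0.3,3.0],[0.1,-0.35,3.3],[0.1,-0.4,3.5]],"rotation":[[0,0,0],[0,0,0],[0,0,0],[0,0,0],[0,0,0],[0,0,0],[0,0,0],[0,0,0]],"fingers":[0,0,0,0,0,0,0,0]}'|grep force; python3 to.py -95 -161 10 12
python3 - <<'E'
from h import *
p,d=ctrl.capture('scene');cv2.imwrite('pics/crop8.png',cv2.resize(p[160:290,160:360,::-1],None,fx=4,fy=4))
E
```

```text
force: [0.0, 0.6, 1.4]
grip_force: 0.6
t 10.2 tip in bin [ -94.7 -162.4   14.7] F [0.  0.6 1.4] w -0.2
shift cm [0.02 0.04 0.49] turn [-0.   0.  -0.1] tcp [ 596. -112.  179.]
```

View pics/crop8.png

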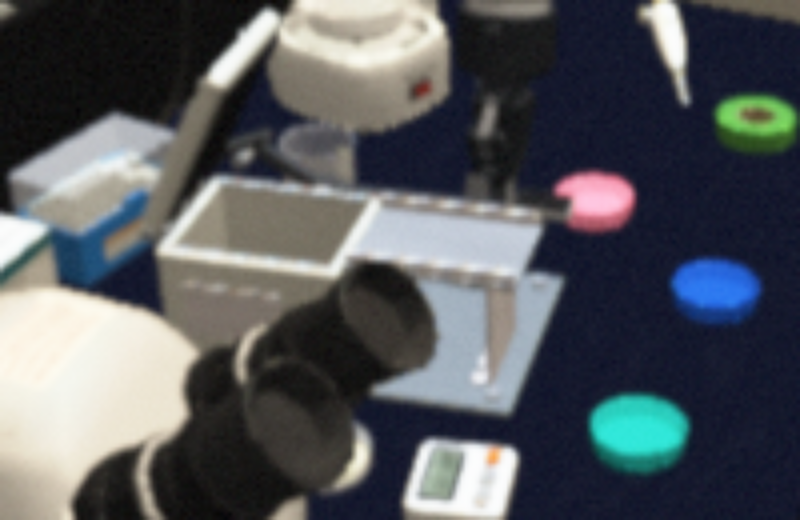

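The lid has just begun to fall, with its edge now at crop (275,15) and the paddle rising. I'll hold briefly, then lift clear.

```bash
python3 -m inch '{"xyz":[[0,0,0.1],[0,0,0.1],[0,0,0.1],[0,0,0.1],[0,0,0.1],[0,0,0.1],[0,0,0.1],[0,0,0.1]],"rotation":[[0,0,0],[0,0,0],[0,0,0],[0,0,0],[0,0,0],[0,0,0],[0,0,0],[0,0,0]],"fingers":[0,0,0,0,0,0,0,0]}'|grep force; python3 -m inch '{"xyz":[[0,0,-0.5],[0,0,-1.5],[0,0,-3],[0,0,-5],[0,0,-8],[0,0,-11],[0,0,-14],[0,0,-16]],"rotation":[[0,0,0],[0,0,0],[0,0,0],[0,0,0],[0,0,0],[0,0,0],[0,0,0],[0,0,0]],"fingers":[0,0,0,0,0,0,0,0]}'|grep force; python3 -m inch '{"xyz":[[0,0,0],[0,0,0],[0,0,0],[0,0,0]],"rotation":[[0,0,0],[0,0,0],[0,0,0],[0,0,0]],"fingers":[0,0,0,0]}'|grep force;python3 to.py
python3 - <<'E'
from h import *
p,d=ctrl.capture('scene');cv2.imwrite('pics/crop9.png',cv2.resize(p[160:290,160:360,::-1],None,fx=4,fy=4))
E
```

```text
force: [-1.1, -0.5, 1.3]
grip_force: 0.6
force: [0.3, 0.1, 0.3]
grip_force: 0.0
force: [0.2, 0.8, -1.0]
grip_force: 0.0
t 12.25 tip in bin [ -95.7 -194.7  169.3] F [ 0.2  0.8 -1. ] w -0.0
```

View pics/crop9.png

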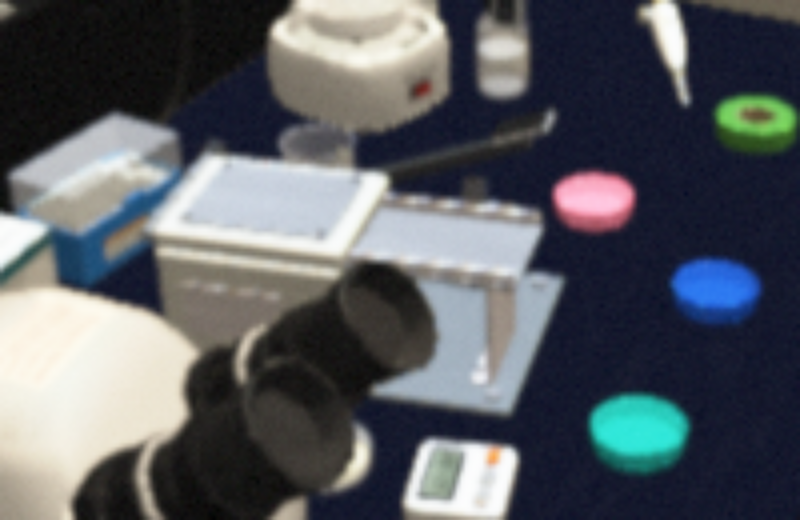

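The lid is shut (crop (265,205)), the lever is back up with its paddle at (530,130), and the shelf is empty. The other things stand where they were and the robot touches nothing, so I'm handing in.

```bash
python3 -c "from cell import ctrl;print(ctrl.close_job())"
```

```text
the job is handed in; nothing more can be done
None
```

The used dish is in the bin, the catch is released, the lid is shut, and the job was handed in at about 12 s of the 54 s allowed; the judge's result was not shown.

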